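# Seat the light bar in a paper-diorama light base

## Task

Pick up the light bar (orange grip at its tail) and slide it nose first into the slot of the white light base until you feel it meet the hidden stop inside: seat it there with a steady push of about 10 N for half a second, never more than 25 N, and let go of it. Then press the red switch on the base fully down, let it spring back and move clear, without disturbing the can, the glue pot or the brush.

Things in the scene. Friction and masses are not known exactly. Their poses are not given: they have to be found in the camera images.
- bar: Light bar, loose: aluminium bar 165 long, 20 wide, 18 high (mm), cream strip on top, about 0.16 kg. At its tail an orange grip block, 30 long, 20 wide, reaches 36 above the underside. Origin: on the underside below the centre of the grip block. x axis: along the bar to its flat nose end at x = +150 (grip block x = -15 to +15); z up. Lies flat on the table at the start.
- base: White light base, fixed, 160 long (x), 140 wide (y), 40 high (mm), small white paper trees on top. Origin: on the table below the middle of the slot mouth; x axis: the direction the bar is pushed in; z up. Its slot is a covered tunnel along x, centred on y = 0, 22.4 wide, 20.4 high, floor 10 above the table.
- slot_mouth (a point): Centre of the tunnel mouth, 20 mm above the table; x axis into the slot. Inside, unseen, a rigid stop closes the slot at a depth that differs every time, 75 to 105 mm from the mouth; nothing measures it, it must be felt. Before it there is only light sliding friction, no spring or catch. Bar home: grip centre still 45 to 75 mm outside the mouth.
- apron (a point): Middle of the front edge of the grey apron, the slot floor's open run-on before the mouth (28 mm long, 52 wide, top 10 above the table). Two flared side guides on it, about 40 apart at the front, narrow to 22.4 at the mouth and reach 31 above the table; a short slanted hood over the mouth juts 10 out.
- switch (a joint): Red push switch on top of the base: 0 = up, 0.006 m = fully down. A spring pushes it back; fully down takes about 5 N.
- switch_top (a point): Centre of the top face of the red switch cap (28 mm across, on a black round housing 44 across, cap top 62 above the table), at x = 105, y = -42 in the base's frame.
- can: Bystander: upright aluminium bottle with a blue label, 54 across, 160 tall; origin at the centre of its underside. Leave alone.
- pot: Bystander: white glue pot with a yellow lid, 52 across, 55 tall; origin at the centre of its underside. Leave alone.
- brush: Bystander: wooden-handled brush lying flat, 170 long along its x axis. Leave alone.
Not all that is in view belongs to the job. What is shaped like the bar but yellow is not meant. What is shaped like the base but blue is not meant.

How it is judged:
By the outcome, as a careful person would: the job done as asked, in the order asked, and still so for the second after the job is handed in, with the robot touching nothing.
It also fails if it takes over 61 s, if anything falls off the work surface, if the arm or the gripper's body presses on something with over 40 N, if the wrist force passes 120 N, or if a joint passes its speed limit or range.

## Robot

A 6-joint arm with a two-finger parallel gripper is mounted at the origin on the work surface. World frame = base frame: x ahead of the robot, y to its left, z up, the work surface at z = 0. Lengths are in mm, angles in rad, forces in N, time in s.
With the tool pointing down it reaches from about 275 to 825 mm from the base axis. Payload 5.2 kg.
Tool frame: the origin (TCP) lies at the very end of the fingers, on their centre line; the grasp point (between the pads) lies 19 mm behind it; z points along the fingers, y is the line along which they close (so a half turn about z gives the same grasp; the last joint's range is limited). The gripper opens to 93 mm and grips with 3 to 60 N. Pads are 15 mm wide; open, the fingers measure 128 mm over their backs; the gripper's body (75 mm by 188 mm) begins 65 mm behind the grasp point.
Start: joints at [0.9, 0.259, 1.535, -0, 1.348, -0.203], TCP at [247.988, 490.924, 218.653] pointing down, gripper open.
Joint ranges: [-3.14, 3.14], [-0.91, 2.08], [0.19, 2.58], [-1.22, 4.36], [0.22, 2.71], [-3.12, 3.12]. Speed limits (rad/s): [2.57, 2.57, 3.14, 3.14, 3.14, 3.14].

## Interface

Orientations are given as [roll, pitch, yaw] about the fixed x, y, z axes, in that order (R = Rz(yaw) Ry(pitch) Rx(roll)).
In Python, from bench import robot gives the robot as it stands. The module is installed in compiled form; this text tells all that it offers. Calls block until the motion is done:
- robot.move_ptp(position, orientation): joint-space move of the TCP to a pose.
- robot.move_linear(position, ori=None, speed=150, f_stop=None): straight line of the TCP; ori=None keeps the orientation; speed is the mean speed in mm/s. With f_stop (N) it stops when the force on the tool has changed by that much, and returns True; else False.
- robot.move_j(angles): joint-space move.
- robot.move_gripper(opening): opening from 0.0 (shut) to 1.0 (fully open); the grip force is fixed at half the most; returns when the fingers have stopped.
- robot.sleep(seconds).
- robot.inverse_kinematics(position, orientation): joint angles nearest the present ones, or None.
- robot.get_image(name): name is "scene" or "top" or "wrist"; returns a dict with "img" (480x640x3 uint8, blue, green, red), "fovy" (degrees; the focal length in pixels is half the picture's height over the tangent of half this angle, whatever the lens; pixels are square), "cx", "cy" (the principal point, pixels), "k1" (the pictures are not rectified: a ray, as slopes to the right and down, at radius r is drawn at 1 + k1 r^2 times it, then the intrinsics apply), "eye" and "orientation" of the camera in the world. Camera axes: x right, y down, z forward; pixel columns grow to the right and rows downward; lengths in mm; the calibration is good to about 2 mm. A picture is of the moment at which its call begins. There is no depth.
A pose or a line that the arm cannot do raises robot.MotionError and nothing moves.
- robot.hand_in(): hands the job in; it is judged then, once.
Readings, each from a call of its own:
- robot.current_t(): time.
- robot.current_qpos(): joint angles.
- robot.current_joint_vel(): joint speeds.
- robot.current_joint_efforts(): joint torques, N m.
- robot.current_tcp_pos(): TCP position.
- robot.current_eef_rot(): TCP orientation.
- robot.current_contact_force(): force on the tool from outside, world axes, zero at the start.
- robot.current_ft_torque(): the same for the moment, N m.
- robot.current_gripper_width(): opening from 0.0 (shut) to 1.0 (fully open).
- robot.current_finger_force(): force on a finger pad.
Only numpy, scipy, OpenCV 4.12 (cv2) and the standard library are available. Lean on these libraries where they do the work, as an engineer would, in place of code of your own. Each camera call takes 0.05 s, during which the arm holds its last target. There are 200 camera calls.

## Working session

There is one attempt and no reset: what is moved stays moved. The work goes in short steps, each a Python script; the robot and the scene stay as the last script left them, time stands still between calls to the robot, and variables do not carry over. Pictures are saved under pics/ and viewed, at most 10 in all, crops included, and the job is handed in when it is done.

```bash
mkdir -p pics; cat > h.py <<'E'
import numpy as np, cv2
from scipy.spatial.transform import Rotation as R
from bench import robot
def f_of(c): return 240/np.tan(np.radians(c["fovy"])/2)
def ray(c,u,v):
    d=np.array([(u-c["cx"]),(v-c["cy"])])/f_of(c); p=d.copy()
    for _ in range(20): p=d/(1+c["k1"]*(p@p))
    o=np.array(c["orientation"]); M=o if o.shape==(3,3) else R.from_euler('xyz',o).as_matrix()
    return np.array(c["eye"]),M@np.array([p[0],p[1],1])
def onz(c,u,v,z):
    e,d=ray(c,u,v); return e+d*(z-e[2])/d[2]
def proj(c,P):
    o=np.array(c["orientation"]); M=o if o.shape==(3,3) else R.from_euler('xyz',o).as_matrix()
    q=M.T@(np.array(P)-np.array(c["eye"])); p=q[:2]/q[2]; p=p*(1+c["k1"]*(p@p)); return p*f_of(c)+[c["cx"],c["cy"]]
def shot(name,fn):
    c=robot.get_image(name); cv2.imwrite(f"pics/{fn}.png",c["img"])
    import pickle; pickle.dump({k:c[k] for k in c},open(f"pics/{fn}.pkl","wb")); return c
E
python3 - <<'E'
from h import *
for n in("top","scene"):
    c=shot(n,n+"0"); print(n,{k:c[k] for k in c if k!="img"})
print(robot.current_t(),robot.current_eef_rot())
E
```

```text
top {'fovy': 50.71801696874193, 'cx': 313.32817344182627, 'cy': 243.97170177628618, 'k1': -0.07641179142700925, 'eye': array([519.68645551,  13.13146327, 964.46443359]), 'orientation': array([-3.07858585, -0.01287856, -1.56727772])}
scene {'fovy': 51.01752390254374, 'cx': 320.6970155037318, 'cy': 235.26037890451624, 'k1': -0.048465532254406495, 'eye': array([1210.48446973,  401.49033766,  770.92710108]), 'orientation': array([-2.3005039 ,  0.0213691 ,  2.09283929])}
0.1 [-3.13997470e+00 -3.29573018e-04  2.67381332e+00]
```

View pics/top0.png

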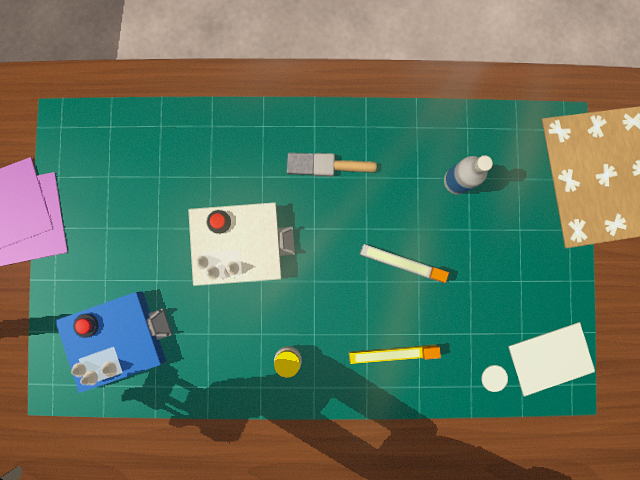

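View pics/scene0.png

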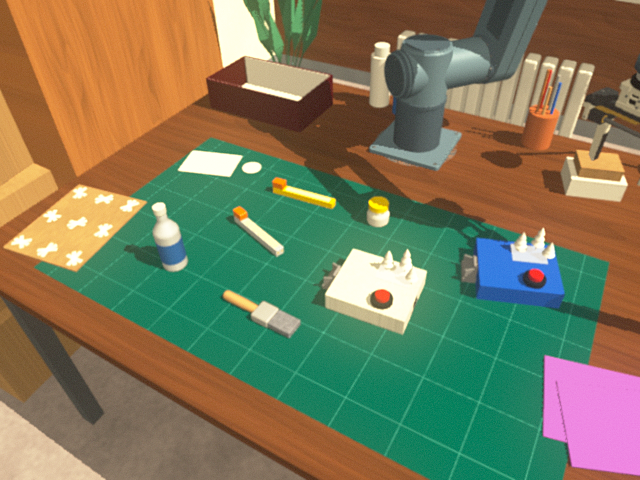

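The top view has up = +x and left = +y.

- **Bar candidates:** the cream/aluminium bar with its grip at (440,275), and a yellow one at (395,355). I choose the cream one; its nose is at (363,250), pointing towards +y.
- **Base candidates:** the white base at (237,245) and a blue one at (110,340). I choose the white one; its mouth is at (285,240) and its switch at (218,221).

Next I measure these and take close-ups with the wrist camera.

```bash
python3 - <<'E'
from h import *
import pickle
c=pickle.load(open("pics/top0.pkl","rb"))
g=onz(c,440,274,36); n=onz(c,363,250,18); m=onz(c,282,240,40); s=onz(c,218,221,62)
print("grip",g,"nose",n,"mouth",m,"switch",s)
yaw=np.arctan2(*(n-g)[:2][::-1]); print("yaw",yaw)
# look from above bar & base
mid=(g+m)/2
print(mid)
for P in ([g[0],g[1],260],):
    for y in (0,np.pi/2,-np.pi/2,yaw-np.pi/2+0,yaw,yaw+np.pi):
        print(y,robot.inverse_kinematics(P,[np.pi,0,y]))
w=shot("wrist","w0"); print({k:w[k] for k in w if k!="img"})
print(robot.current_tcp_pos())
E
```

```text
grip [ 523.78603726 -232.64704101   36.        ] nose [568.52261995 -92.04649896  18.        ] mouth [585.08966935  58.77281501  40.        ] switch [617.17185599 172.67954864  62.        ]
yaw 1.2627432449402507
[554.43785331 -86.937113    38.        ]
0 [-6.12540124e-01  2.77083861e-01  1.40916069e+00 -4.44089210e-16
  1.45534810e+00  9.58256203e-01]
1.5707963267948966 [-0.61254012  0.27708386  1.40916069  0.          1.4553481  -0.61254012]
-1.5707963267948966 [-6.12540124e-01  2.77083861e-01  1.40916069e+00 -4.44089210e-16
  1.45534810e+00  2.52905253e+00]
-0.30805308185464586 [-6.12540124e-01  2.77083861e-01  1.40916069e+00 -4.44089210e-16
  1.45534810e+00  1.26630929e+00]
1.2627432449402507 [-0.61254012  0.27708386  1.40916069  0.          1.4553481  -0.30448704]
4.404335898530044 [-6.12540124e-01  2.77083861e-01  1.40916069e+00 -4.44089210e-16
  1.45534810e+00  2.83710561e+00]
{'fovy': 69.13762541501869, 'cx': 318.8121321633649, 'cy': 241.79127727574044, 'k1': -0.026720085048080457, 'eye': array([179.54766112, 524.2753975 , 382.82429354]), 'orientation': array([2.86370315e+00, 2.23741384e-03, 1.10342214e+00])}
[247.70465115 490.59617439 218.00677665]
```

```bash
python3 - <<'E'
from h import *
robot.move_ptp([585,130,260],[np.pi,0,1.57]); w=shot("wrist","wbase")
robot.move_ptp([545,-170,240],[np.pi,0,1.26]); v=shot("wrist","wbar")
cv2.imwrite("pics/both.png",cv2.resize(np.hstack([w["img"],v["img"]]),(800,300),interpolation=cv2.INTER_AREA))
print(robot.current_t())
E
```

```text
3.2083
```

View pics/wbase.png

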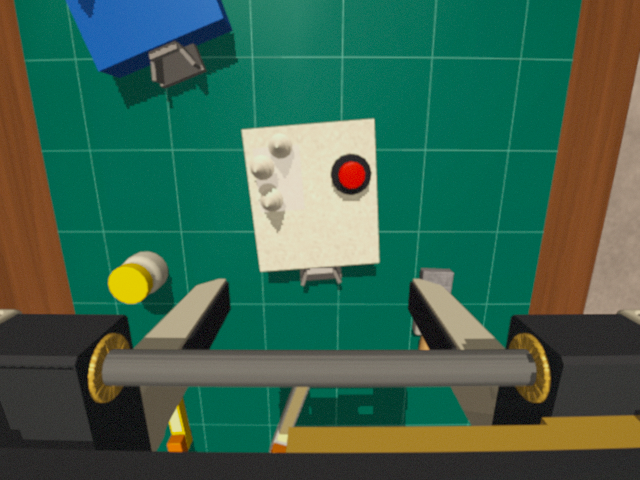

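View pics/wbar.png

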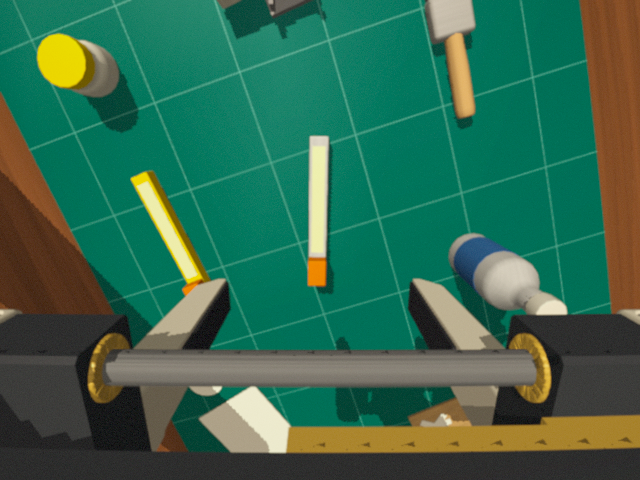

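The wrist views show the white base with its corners near (242,130), (374,119), (379,262) and (260,271). The switch is at (351,175), and the mouth and apron are at the bottom edge, near (321,272). The cream bar runs from its nose at (319,137) to the tail of its orange grip at (317,287). The yellow bar is at (167,230) and is not the one I want.

```bash
cat > m.py <<'E'
from h import *
import pickle
L=lambda n:pickle.load(open(f"pics/{n}.pkl","rb"))
def comp(mask,near):
    mask=cv2.morphologyEx(mask.astype(np.uint8),cv2.MORPH_CLOSE,np.ones((3,3)))
    cs,_=cv2.findContours(mask,cv2.RETR_EXTERNAL,cv2.CHAIN_APPROX_NONE)
    return min([c for c in cs if cv2.contourArea(c)>40],key=lambda c:-cv2.pointPolygonTest(c,near,True))
def tow(c,ct,z): return np.array([onz(c,u,v,z)[:2] for u,v in ct.reshape(-1,2)],np.float32)
def rect(c,ct,z):
    (x,y),(a,b),t=cv2.minAreaRect(tow(c,ct,z)); return np.round([x,y,a,b,t],1)
E
python3 - <<'E'
from m import *
for n,nb,ns,g,st in(("wbase",(320,240),(351,175),None,None),("top0",(237,240),(218,221),(440,275),(395,260)),("wbar",None,None,(317,270),(318,200))):
    c=L(n); h=cv2.cvtColor(c["img"],cv2.COLOR_BGR2HSV); H,S,V=[h[...,i].astype(int) for i in range(3)]
    if ns:
        k=comp((S>170)&((H<8)|(H>172))&(V>120),ns); print(n,"switch",rect(c,k,62))
    if nb:
        k=comp((S<60)&(V>150),nb); print(n,"base",rect(c,k,40))
        q=cv2.approxPolyDP(cv2.convexHull(k),6,True).reshape(-1,2); print(q.tolist(),np.round(tow(c,q,40),1).tolist())
    if g:
        k=comp((S>150)&(H>7)&(H<20)&(V>120),g); print(n,"grip",rect(c,k,36),cv2.boundingRect(k))
        k=comp((S>15)&(S<120)&(H>18)&(H<45)&(V>140),st); print(n,"strip",rect(c,k,18),cv2.boundingRect(k))
        p=tow(c,k,18);print(np.degrees(np.arctan2(*cv2.fitLine(p,2,0,.01,.01).ravel()[1::-1])))
E
```

```text
wbase switch [617.4 174.7  26.8  27.5   0.9]
wbase base [578.5 142.1 141.2 168.9   4.6]
[[372, 118], [379, 261], [323, 273], [260, 271], [241, 130]] [[639.7999877929688, 231.39999389648438], [654.7000122070312, 73.30000305175781], [589.2999877929688, 58.29999923706055], [515.0999755859375, 60.70000076293945], [501.8999938964844, 219.3000030517578]]
top0 switch [617.2 174.5  25.3  25.2   0.9]
top0 base [579.2 133.2 142.  189.    4.5]
[[275, 202], [292, 228], [293, 253], [280, 279], [193, 285], [188, 209]] [[655.0999755859375, 72.19999694824219], [607.2000122070312, 40.599998474121094], [561.4000244140625, 38.5], [513.9000244140625, 61.900001525878906], [502.1000061035156, 220.60000610351562], [641.5999755859375, 232.39999389648438]]
top0 grip [ 523.  -230.3   31.4   20.5   71.8] (430, 267, 19, 16)
top0 strip [ 549.1 -153.1  135.3   20.9   71.4] (360, 245, 72, 32)
71.907166
wbar grip [ 523.6 -230.9   33.8   20.2   71.8] (308, 258, 19, 29)
wbar strip [ 549.1 -154.4  134.5   20.2   71.4] (309, 136, 20, 121)
71.389175
```

```bash
python3 - <<'E'
from m import *
c=L("top0"); print("cap",onz(c,484,163,160)," base-edge",onz(c,447,190,0))
s=L("scene0"); print("cap scene",onz(s,159,208,160), "base low",onz(s,175,270,0))
print("yellow grip",onz(c,432,352,36), "pot",onz(c,287,362,55))
w=L("wbar"); print("can base wbar",onz(w,462,245,0))
# gripper body corners at grasp
a=np.radians(71.5);x=np.array([np.cos(a),np.sin(a)]);y=np.array([x[1],-x[0]]);o=np.array([522.9,-232])
for i in(-37.5,37.5):
  for j in(-94,94): print("body",o+i*x+j*y)
can=onz(c,484,163,160)[:2]; r=can-o; print("can in tool xy",r@x,r@y)
E
```

```text
cap [ 704.20160555 -275.36395772  160.        ]  base-edge [ 686.64217753 -258.10574623    0.        ]
cap scene [ 707.33824926 -271.07135608  160.        ] base low [ 719.64462991 -263.40021204    0.        ]
yellow grip [ 380.89599813 -216.80246341   36.        ] pot [366.37602363  47.75252262  55.        ]
can base wbar [ 698.34119078 -264.34145661    0.        ]
body [ 421.8586518  -237.73549937]
body [ 600.14349897 -297.38877477]
body [ 445.65650103 -166.61122523]
body [ 623.9413482  -226.26450063]
can in tool xy 16.404776765713628 185.69218697356894
```

```bash
python3 - <<'E'
from h import *
yaw=np.radians(71.5); o=[np.pi,0,yaw]
robot.move_gripper(0.6)
robot.move_ptp([522.9,-232,70],o)
print(robot.move_linear([522.9,-232,5],speed=80,f_stop=8), robot.current_tcp_pos())
robot.move_gripper(0.0)
print(robot.current_gripper_width()*93, robot.current_finger_force())
robot.move_linear([522.9,-232,65],speed=100)
robot.sleep(0.2)
w=shot("wrist","wheld"); print(robot.current_tcp_pos(),robot.current_eef_rot(),robot.current_contact_force(),robot.current_ft_torque(),robot.current_t())
E
```

```text
False [ 523.28665378 -232.26563737    5.41185213]
19.78754856339184 29.99999687075615
[ 522.50530732 -231.73641328   64.24105614] [-3.14022620e+00 -4.35160404e-04  1.24786255e+00] [ 0.11771393 -0.87680946 -0.94186666] [-0.1783989   0.15192753  0.02707552] 7.375
```

View pics/wheld.png

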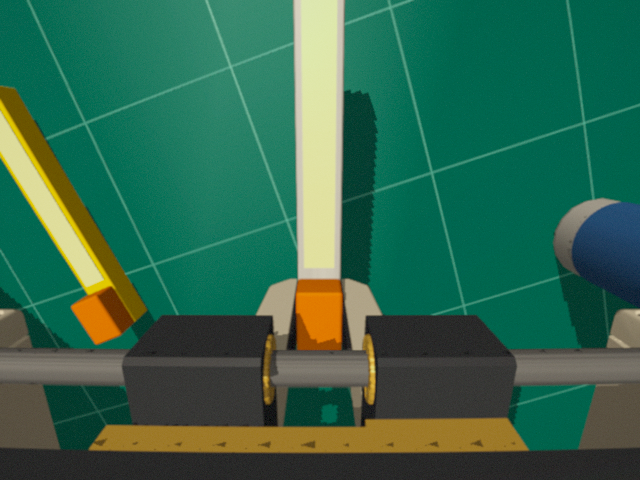

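The bar is held straight by its grip (orange at 320,315), and the strip runs vertically up the picture. Next: move to the pre-insert pose and check for droop.

```bash
cat >> m.py <<'E'
M=np.array([584.4,66.8]); A=np.radians(94.7); X=np.array([np.cos(A),np.sin(A)]); Y=np.array([-X[1],X[0]]); O=[np.pi,0,A]
def P(x,z,y=0): return [*(M+x*X+y*Y),z]   # base frame -> world
E
python3 - <<'E'
from m import *
robot.move_ptp(P(-200,65),O)
robot.move_linear(P(-185,30),speed=120)
robot.sleep(0.3)
for _ in range(3): print(robot.current_tcp_pos(), P(-185,30))
print(robot.current_contact_force(),robot.current_t())
w=shot("wrist","wpre"); s=shot("scene","spre"); t=shot("top","tpre")
# expected nose corners (x=-35, y=+-10, top z=25+18), grip tail top
for n,c in(("scene",s),("top",t)):
    for b in((-35,10,43),(-35,-10,43),(-35,-10,25),(-200,10,61),(-200,-10,61)): print(n,b,proj(c,P(b[0],b[2],b[1])).round(1))
a=s["img"][180:330,200:400]; b=t["img"][190:300,220:420]
a=cv2.resize(a,(800,600),interpolation=cv2.INTER_CUBIC); cv2.imwrite("pics/spre_c.png",a)
cv2.imwrite("pics/tpre_c.png",cv2.resize(b,(800,440),interpolation=cv2.INTER_CUBIC))
E
```

```text
[ 600.01924247 -118.09269133   30.72701154] [np.float64(599.5586240965575), np.float64(-117.57791656133678), 30]
[ 600.01924247 -118.09269133   30.72701154] [np.float64(599.5586240965575), np.float64(-117.57791656133678), 30]
[ 600.01924247 -118.09269133   30.72701154] [np.float64(599.5586240965575), np.float64(-117.57791656133678), 30]
[-0.04635331  0.34480393 -0.50195342] 8.7167
scene (-35, 10, 43) [325.7 261.3]
scene (-35, -10, 43) [321.5 267.7]
scene (-35, -10, 25) [321.7 273.9]
scene (-200, 10, 61) [255.5 233.2]
scene (-200, -10, 61) [250.7 239. ]
top (-35, 10, 43) [297.1 244.2]
top (-35, -10, 43) [296.2 233.3]
top (-35, -10, 25) [296.4 234.1]
top (-200, 10, 61) [388.5 236.5]
top (-200, -10, 61) [387.6 225.4]
```

View pics/spre_c.png

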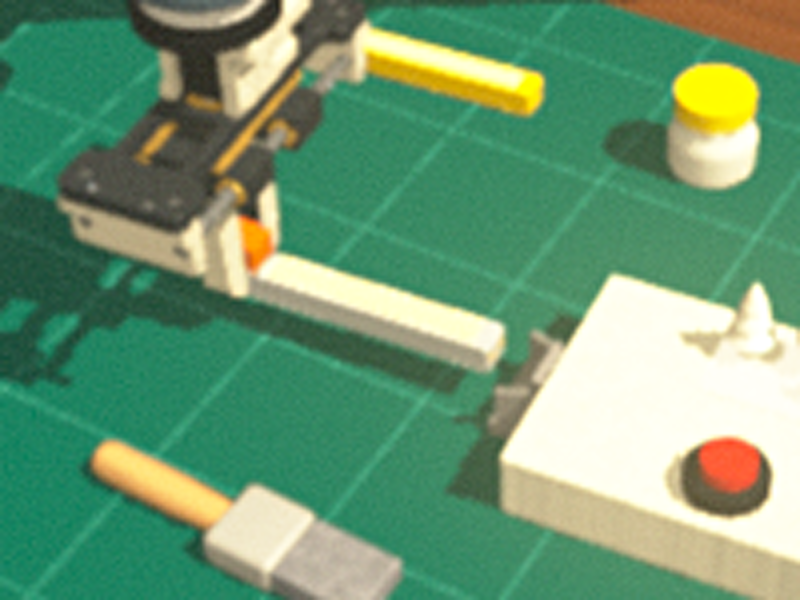

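View pics/tpre_c.png

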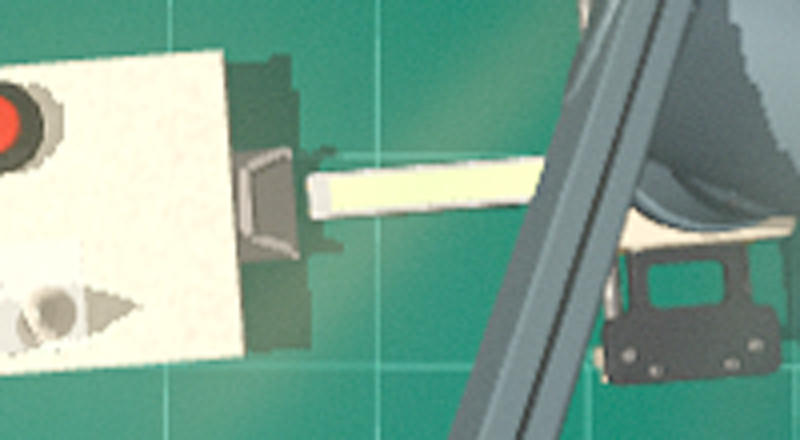

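The scene crop shows the nose corners within 0.5 px of the prediction, so there is no droop. In the top crop the nose at (311,198) lines up with the guides, whose centre is near (293,204). One numeric check of the lateral offset before I insert.

```bash
python3 - <<'E'
from m import *
t=L("tpre")
for b in((0,0,40),(0,70,40),(0,-70,40),(-28,26,10),(-28,-26,10),(-35,0,43)): print(b,proj(t,P(b[0],b[2],b[1])).round(2))
k=lambda u,v:(u/4+220-.4,v/4+190-.4)
inv=lambda p:np.array([(p[:2]-M)@X,(p[:2]-M)@Y]).round(2)
print("nose",inv(onz(t,*k(308,177),43)),inv(onz(t,*k(315,220),43)),"front edge top",inv(onz(t,*k(222,50),40)),inv(onz(t,*k(243,357),40)),"guides",inv(onz(t,*k(290,150),31)),inv(onz(t,*k(297,258),31)))
w=L("wpre"); h=cv2.cvtColor(w["img"],cv2.COLOR_BGR2HSV); H,S,V=[h[...,i].astype(int) for i in range(3)]
m=comp((S<120)&(V>120)&((H<40)|(S<40)),(320,150)); 
p=tow(w,m,43); q=np.array([[(a-M)@X,(a-M)@Y] for a in p])
for x in(-150,-130,-110,-90,-80):
    s=q[abs(q[:,0]-x)<4]; print(x,s[:,1].min() if len(s) else None,s[:,1].max() if len(s) else None)
E
```

```text
(0, 0, 40) [277.61 240.36]
(0, 70, 40) [280.47 278.58]
(0, -70, 40) [274.81 202.5 ]
(-28, 26, 10) [294.36 254.04]
(-28, -26, 10) [292.27 226.66]
(-35, 0, 43) [296.65 238.76]
nose [-35.59  -8.96] [-37.26  10.89] front edge top [ -0.59 -70.7 ] [ 0.25 70.47] guides [-28.08 -23.12] [-27.5   26.99]
-150 -9.737700082796582 9.8620724492948
-130 -9.843740420874921 9.951300173907264
-110 -9.928957168807214 9.962541599924238
-90 -9.996993019139135 9.685021818472022
-80 -9.824896770794092 9.919006429509983
```

```bash
python3 - <<'E'
from m import *
F=lambda:np.array(robot.current_contact_force())
def rep(s):
    f=F(); print(s,"fx,fy,fz",(f[:2]@X).round(2),(f[:2]@Y).round(2),f[2].round(2),"x",((np.array(robot.current_tcp_pos())[:2]-M)@X).round(2),"t",robot.current_t())
rep("pre")
print(robot.move_linear(P(-185,16.2),speed=60,f_stop=4)); rep("low")
for x,sp in((-140,40),(-85,40)):
    r=robot.move_linear(P(x,16.2),speed=sp,f_stop=6); rep((x,r))
    if r: break
E
```

```text
pre fx,fy,fz -0.4 -0.47 -1.19 x -185.16 t 8.8667
False
low fx,fy,fz 0.01 0.11 -1.83 x -184.67 t 9.25
(-140, False) fx,fy,fz 0.95 0.6 -2.13 x -140.28 t 10.525
(-85, False) fx,fy,fz -0.25 0.03 -1.52 x -85.25 t 12.05
```

```bash
python3 - <<'E'
from m import *
fx=lambda:float(np.array(robot.current_contact_force())[:2]@X)
xt=lambda:float((np.array(robot.current_tcp_pos())[:2]-M)@X)
f0=np.mean([fx() for _ in range(3)])
r=robot.move_linear(P(-42,16.2),speed=12,f_stop=5)
print(r,fx()-f0,xt(),robot.current_t(),robot.current_contact_force())
if r:
    x=xt(); 
    log=[]
    for i in range(4):
        robot.sleep(0.1); log.append((round(xt(),2),round(fx()-f0,2)))
    print(log)
E
```

```text
True -1.8565434704810222 -57.56129128359224 14.225 [-0.01040404 -2.11060332 -0.9327748 ]
[(-57.58, np.float64(-0.68)), (-57.57, np.float64(-1.94)), (-57.55, np.float64(-2.26)), (-57.57, np.float64(-1.97))]
```

```bash
python3 - <<'E'
from m import *
def fx():
    v=[]
    for _ in range(3): v.append(float(np.array(robot.current_contact_force())[:2]@X)); robot.sleep(0.02)
    return np.mean(v)
xt=lambda:float((np.array(robot.current_tcp_pos())[:2]-M)@X)
x=-57.6; log=[]; held=0; prev=fx()
for i in range(40):
    f=-fx(); log.append((round(robot.current_t(),2),round(x,2),round(xt(),2),round(f,1)))
    if f>8.8: 
        held+=1
        if f>11.5: x-=0.1; robot.move_linear(P(x,16.2),speed=10)
        else: robot.sleep(0.1)
        if held>6: break
    else:
        if x>-54.5: break
        x+=0.25 if f<6 else 0.1; robot.move_linear(P(x,16.2),speed=10)
for l in log: print(l)
E
```

```text
(14.72, -57.6, -57.53, np.float64(2.0))
(15.06, -57.35, -57.52, np.float64(3.4))
(15.36, -57.1, -57.46, np.float64(5.1))
(15.66, -56.85, -57.48, np.float64(5.5))
(15.96, -56.6, -57.49, np.float64(6.5))
(16.26, -56.5, -57.49, np.float64(6.7))
(16.56, -56.4, -57.43, np.float64(7.7))
(16.86, -56.3, -57.48, np.float64(8.1))
(17.16, -56.2, -57.48, np.float64(8.2))
(17.46, -56.1, -57.46, np.float64(8.4))
(17.76, -56.0, -57.46, np.float64(8.6))
(18.06, -55.9, -57.45, np.float64(8.8))
(18.36, -55.8, -57.45, np.float64(9.8))
(18.51, -55.8, -57.46, np.float64(9.7))
(18.66, -55.8, -57.45, np.float64(9.1))
(18.81, -55.8, -57.46, np.float64(9.5))
(18.96, -55.8, -57.46, np.float64(9.4))
(19.11, -55.8, -57.45, np.float64(9.4))
(19.26, -55.8, -57.47, np.float64(9.7))
```

```bash
python3 - <<'E'
from m import *
fx=lambda:-float(np.array(robot.current_contact_force())[:2]@X)
robot.move_linear(P(-55.6,16.2),speed=10); l=[]
for _ in range(7): l.append(round(fx(),1)); robot.sleep(0.1)
print(l)
robot.move_linear(P(-57.2,16.2),speed=10); print(fx())
robot.move_gripper(0.5)
print(robot.current_contact_force())
robot.move_linear(P(-57.2,130),speed=120)
robot.move_ptp(P(-30,200),O)
w=shot("wrist","wrel"); t=shot("top","trel"); print(robot.current_t())
h=cv2.cvtColor(t["img"],cv2.COLOR_BGR2HSV)
cv2.imwrite("pics/rel_c.png",np.hstack([cv2.resize(w["img"],(480,360)),cv2.resize(t["img"][190:310,220:327],(320,360))]))
E
```

```text
[10.2, 10.2, 10.2, 10.9, 10.2, 10.4, 10.7]
4.802546575143724
[ 0.61465069 -0.1535236  -0.36918665]
22.8667
```

View pics/rel_c.png

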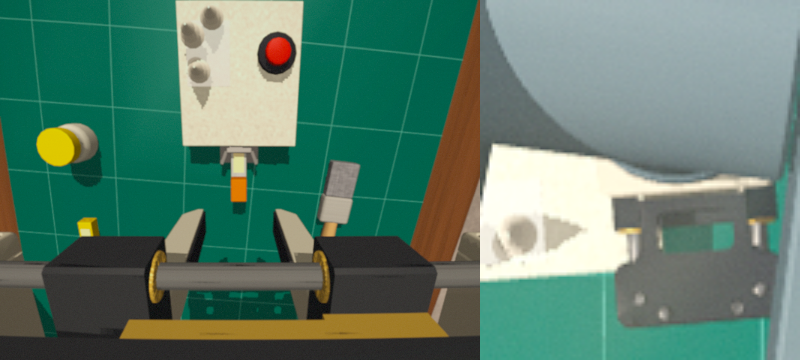

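The wrist view shows the bar in the slot, with its orange grip at (238,188) in the crop, released and straight. Now the switch.

```bash
python3 - <<'E'
from m import *
w=L("wrel"); h=cv2.cvtColor(w["img"],cv2.COLOR_BGR2HSV); H,S,V=[h[...,i].astype(int) for i in range(3)]
k=comp((S>150)&(H>7)&(H<20)&(V>120),(317,250)); p=tow(w,k,46); q=(p-M)@np.c_[X,Y]; print("grip x,y range",q.min(0),q.max(0))
robot.move_gripper(0.0)
s=[617.3,174.6]
robot.move_ptp([*s,85],O)
f0=robot.current_contact_force()[2]
r=robot.move_linear([*s,66],speed=60,f_stop=4); print(r)
r=robot.move_linear([*s,52],speed=12,f_stop=11)
print(r,robot.current_tcp_pos(),robot.current_contact_force()[2]-f0)
for _ in range(4): robot.sleep(0.1); print(round(robot.current_tcp_pos()[2],2),round(robot.current_contact_force()[2]-f0,2))
print(robot.current_t())
E
```

```text
grip x,y range [-72.25543005  -9.32114131] [-39.92911326  10.17048767]
False
True [617.45987438 174.69590137  56.37227616] 4.590593154183487
56.28 6.03
56.3 4.69
56.31 5.44
56.33 5.59
26.2
```

```bash
python3 - <<'E'
from m import *
s=[617.3,174.6]
z=robot.current_tcp_pos()[2]
for i in range(12):
    z-=0.4; robot.move_linear([*s,z],speed=10); robot.sleep(0.1)
    f=np.mean([robot.current_contact_force()[2] for _ in range(3)]); print(round(z,2),round(robot.current_tcp_pos()[2],2),round(f,1))
    if f>13: break
robot.sleep(0.3)
robot.move_linear([*s,75],speed=40)
robot.move_linear([*s,150],speed=120)
robot.move_ptp(P(-90,250),O)
w=shot("wrist","wend"); print(robot.current_t(),robot.current_contact_force())
h=cv2.cvtColor(w["img"],cv2.COLOR_BGR2HSV); H,S,V=[h[...,i].astype(int) for i in range(3)]
u=proj(w,P(-57,46)); k=comp((S>150)&(H>7)&(H<20)&(V>120),tuple(map(float,u))); q=(tow(w,k,46)-M)@np.c_[X,Y]; print("grip",q.min(0),q.max(0))
cv2.imwrite("pics/wend_c.png",w["img"])
E
```

```text
55.93 56.3 6.1
55.53 56.26 8.0
55.13 56.22 9.6
54.73 56.19 11.8
54.33 56.15 13.6
30.6333 [ 0.89898889  0.23928474 -0.00521873]
grip [-72.43432465  -9.93071858] [-43.11746968  10.21061898]
```

View pics/wend_c.png

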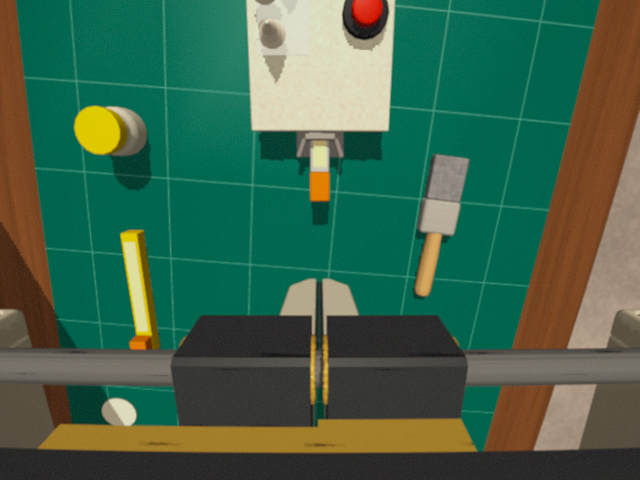

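The bar is seated with its grip at (320,187), and the red cap is back up at (367,8). The pot and brush are undisturbed, and the gripper is clear.

```bash
python3 -c "
from bench import robot
print(robot.hand_in())"
```

```text
the job is handed in; nothing more can be done
None
```

I handed the job in at about 31 s: the bar met the stop about 92 mm in, was seated at about 10 N for over half a second and released; the switch was pressed fully down and released; the arm is clear, and I never went near the can, pot or brush.

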